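# Clamp the tea jar that matches the lid

### The job

A lid lies on the cork disc beside the bench clamp: take the open tea jar whose sleeve has that lid's colour, stand it upright on the clamp's base plate between the two jaws, and let go of it. Then pump the clamp by pinching its two red paddles together fully and letting them spring back, stroke after stroke, until the orange pad has pushed the jar against the fixed grey jaw and grips it, and finish while still holding the paddles fully squeezed: one or two strokes past the jar coming to rest is plenty, more will crush the glass. Do not touch the moving jaw or its pad, and leave the lids, the other jars, the mug, the tin and the spoon where they are.

Things in the scene. Friction and masses are not known exactly. Their poses are not given: they have to be found in the camera images.
- clamp: Bench bar clamp fixed to the table. Steel base plate 85 mm wide (own x), y = -190 to +125 mm, top 10 mm above the table. Origin on the table on its centre line; z up, +y is where the moving jaw pushes. Black pump head 20 mm wide (40 mm below 40 mm height), y = -112 to -52 mm, top at 100 mm. The bar stays where it was pushed (friction 15 N); it cannot be backed off.
- slot (a point): Point on the top of the base plate midway between fixed jaw and retracted pad (clamp frame 0, 50, 10 mm): where a jar should stand.
- paddles_mid (a point): Point midway between the two red paddles, 78 mm above the table, half way up (clamp frame 0, -82, 78 mm). The paddles face along the clamp's own x; each is 10 mm thick, 44 mm long (along y), 56 mm tall (50 to 106 mm above the table). Over their outer faces they measure 66 mm released and 42 mm fully squeezed.
- paddle_b (a joint): Travel of the paddle on the clamp's +x side in m: 0 released, 0.012 fully squeezed; the other paddle moves equally. Springs push them out again (2 to 4 N each). A full stroke, with full release before it, moves the jaw 5.5 mm (the first one may be shorter, 2 to 8 mm); pinching takes about 7 to 12 N per finger, more as the pad presses harder.
- paddle_a: The red paddle on the clamp's -x side. Its origin is the clamp's origin when released and moves along the clamp's +x as it is squeezed.
- jaw: Moving jaw: toothed steel bar 14 mm wide, axis 45 mm above the table, with a grey end plate 46 mm square and the sprung orange pad in front of it. Its origin is at the clamp's origin when fully retracted and moves along the clamp's +y as it advances (0 to 18 mm at the start, at most 60 mm).
- pad_face (a point): Centre of the orange pad's front face (pad 50 mm wide, 44 mm tall, 45 mm above the table). The gap from here to the fixed jaw's face (98 mm in clamp y) is 80 to 98 mm at the start.
- pad (a joint): How far the orange pad is pressed back into the moving jaw against its spring, in m: 0 free, 0.030 at its stop. It presses with 0.42 N per mm plus 0.4 N; sliding a jar along the base plate presses it in by up to about 6 mm. The glass is safe up to 9 N and breaks above 11.5 N.
- fixed_jaw: Fixed grey jaw, 70 mm wide, 62 mm tall, with a black rubber face; origin at the foot of the face on the base plate (clamp frame 0, 98, 10 mm).
- lid_spot (a point): Centre of the cork disc (94 mm across, flat on the table) beside the clamp, on which the deciding lid lies.
- jar_green: Open clear glass tea jar with a green sleeve, 66 mm in diameter, 95 mm tall, neck 8 mm narrower over its top 15 mm, about 0.25 kg, upright, loose; origin at the centre of its underside. Grip the straight wall between 15 and 75 mm height.
- jar_blue: Open clear glass tea jar with a blue sleeve, 60 mm in diameter, 95 mm tall, neck 8 mm narrower over its top 15 mm, about 0.25 kg, upright, loose; origin at the centre of its underside. Grip the straight wall between 15 and 75 mm height.
- jar_yellow: Open clear glass tea jar with a yellow sleeve, 54 mm in diameter, 95 mm tall, neck 8 mm narrower over its top 15 mm, about 0.25 kg, upright, loose; origin at the centre of its underside. Grip the straight wall between 15 and 75 mm height.
- lid_green: Green lid, 72 mm in diameter, 14 mm high, with a white dot on top, lying flat, loose; belongs to the jar with the green sleeve. Origin at the centre of its underside. Not to be moved.
- lid_blue: Blue lid, 66 mm in diameter, 14 mm high, with a white dot on top, lying flat, loose; belongs to the jar with the blue sleeve. Origin at the centre of its underside. Not to be moved.
- lid_yellow: Yellow lid, 60 mm in diameter, 14 mm high, with a white dot on top, lying flat, loose; belongs to the jar with the yellow sleeve. Origin at the centre of its underside. Not to be moved.
- mug: White mug, 80 mm in diameter, 85 mm tall, bystander.
- tea_tin: Closed tea tin, 80 mm in diameter, 110 mm tall, bystander.
- spoon: Steel spoon 150 mm long, lying flat, bystander.
Mind the look-alikes: they are no part of the job. What is shaped like the jar_green but purple or turquoise is not meant.

How it is judged:
By the outcome, as a careful person would: the job done as asked, in the order asked, and still so for the second after the job is handed in, while the arm keeps its last pose, push and grip.
It also fails if it takes over 67 s, if anything falls off the work surface, if the arm or the gripper's body presses on something with over 40 N, if the wrist force passes 120 N, or if a joint passes its speed limit or range.

### The arm

A 6-joint arm with a two-finger parallel gripper is mounted at the origin on the work surface. World frame = base frame: x ahead of the robot, y to its left, z up, the work surface at z = 0. Lengths are in m, angles in rad, forces in N, time in s.
With the tool pointing down it reaches from about 0.35 to 0.975 m from the base axis. Payload 4.9 kg.
Tool frame: the origin (TCP) lies at the very end of the fingers, on their centre line; the grasp point (between the pads) lies 19 mm behind it; z points along the fingers, y is the line along which they close (so a half turn about z gives the same grasp; the last joint's range is limited). The gripper opens to 85 mm and grips with 20 to 120 N. Pads are 22 mm wide; open, the fingers measure 114 mm over their backs; the gripper's body (76 mm by 85 mm) begins 54 mm behind the grasp point. The pads swing forward as they close: fully open they stand 13 mm farther back than shut.
Start: joints at [-1.293, 0.053, 1.613, -0, 1.476, -0.119], TCP at [0.242, -0.576, 0.231] pointing down, gripper open.
Joint ranges: [-3.01, 3.01], [-1.01, 2.22], [0.06, 2.58], [-1.02, 4.17], [0.09, 2.62], [-3.14, 3.14]. Speed limits (rad/s): [2.57, 2.57, 3.14, 3.14, 3.14, 3.14].

### API

Orientations are given as a unit quaternion [w, x, y, z].
In Python, from plant import state, optics, ticket, nets gives the robot as it stands. The module is installed in compiled form; this text tells all that it offers.
- The arm moves only by the shell command python3 -m inch 'ROWS' [OPENING]. ROWS is JSON, a list of rows, each an object of numbers: "dx", "dy", "dz": the shift along the tool's x, y, z as a fraction of full scale; "rx", "ry", "rz": the turn, a rotation vector about the tool's x, y, z as a fraction of full scale. In form: [{"dx": .., "dy": .., "dz": .., "rx": .., "ry": .., "rz": ..}, ...]. A call has 1 to 5 rows; each row is the pose to reach, as a shift and turn from the pose commanded when the call began, along the tool's axes at that moment; what a row does not reach only later rows make up. Full scale, the value 1, is 0.8 m for a shift and 1.5 rad for a turn. A row lasts 1/10 s, in which the tool goes at most 50 mm and 8.59 degrees, less where a joint would pass 70% of its speed; a pose out of reach is approached as far as the arm can. A call with a number of a shift or a turn outside -1 to 1 is refused whole. A call with a gripper value outside its range is refused whole. OPENING is the opening, from -1 (shut) to 1 (fully open), set as the call begins (- or left out, the last holds). The fingers move at their own pace and stop on an object; the grip force is fixed at half the most. Time passes only in rows, so rows that repeat a pose let the fingers close. It gives the time, the measured TCP pose, the force, the opening and the grip force at its end, in the units of the state.
- state(): the state, without advancing time (a new reading comes with each control period).
- optics.grab_frame(name): name is "scene" or "side" or "wrist"; returns the picture (420x560x3 uint8, red, green, blue); there is no depth.
- optics.camera_info(name): a dict with "fx", "fy", "cx", "cy" (pixels), "R" (3x3) and "t" (3): a world point X has camera coordinates R X + t. Camera axes: x right, y down, z forward; pixel columns grow to the right and rows downward; lengths in m; the calibration is good to about 2 mm. A picture is of the moment at which its call begins: read the wrist's pose just before it. camera_info takes no time and is no camera call; for the wrist camera it gives the pose at the moment of the call.
- ticket.job_done(): hands the job in; it is judged then, once.
Trained networks look in the newest picture that a camera, given by its name, has taken for a name from the list of things; names that differ only in an ending like _2 or _b are one class to them, and where a whole thing is asked for, a point or a joint stands for the part that bears it (a point fixed in the world has none). Each returns a list of dicts, best first, with "confidence" (0 to 1); they miss things now and then, are a little off and sometimes report something else, mostly with a low value. They report only what shows in the picture. A call takes as long as a camera call. They do not tell look-alikes from the thing itself.
- nets.boxes_of(camera, name): "bbox" ([centre column, centre row, width, height] in pixels, round what is visible of it).
- nets.outline_of(camera, name): "pixels" (420x560 bool, what is visible of it) and "bbox" ([centre column, centre row, width, height] in pixels, round what is visible of it).
The state is a dict: "time": time; "joint_pos": joint angles; "joint_vel": joint speeds; "joint_efforts": joint torques, N m; "tool_pos": TCP position; "tool_rot": TCP orientation; "contact_force": force on the tool from outside, world axes, zero at the start; "ft_torque": the same for the moment, N m; "gripper_width": opening from 0.0 (shut) to 1.0 (fully open); "grasp_force": force on a finger pad.
Only numpy, scipy, OpenCV 4.12 (cv2) and the standard library are available. Lean on these libraries where they do the work, as an engineer would, in place of code of your own. Each camera call takes 0.05 s, during which the arm holds its last target. There are 200 camera calls.

## Working session

There is one attempt and no reset: what is moved stays moved. The work goes in short steps, Python scripts to look and compute and a shell command to move; the robot and the scene stay as the last step left them, time stands still between calls to the robot, and variables do not carry over. Pictures are saved under pics/ and viewed, at most 10 in all, crops included, and the job is handed in when it is done.

```bash
mkdir -p pics; python3 - <<'E'
from plant import state, optics
import cv2,numpy as np
s=state();print(s)
ims=[]
for n in("scene","side"):
    im=optics.grab_frame(n);cv2.imwrite(f"pics/{n}0.png",im[...,::-1])
    c=optics.camera_info(n);R=np.array(c["R"]);print(n,c["fx"],c["cx"],c["cy"],-R.T@np.array(c["t"]),R[2])
E
```

```text
{'time': 0.0, 'joint_pos': array([-1.29300903e+00,  5.33972018e-02,  1.61431105e+00,  3.37917937e-06,
        1.47599917e+00, -1.19054549e-01]), 'joint_vel': array([-2.01892295e-04, -5.28190694e-05,  4.66935783e-04,  5.34724054e-05,
       -1.68732929e-04,  1.11317476e-03]), 'joint_efforts': array([-2.50625862e-04, -3.93677938e+01, -3.70173740e+01, -1.41797859e-04,
        6.89102933e-03, -4.83153954e-06]), 'tool_pos': array([ 0.24136294, -0.57583103,  0.23002783]), 'tool_rot': array([-1.05418735e-03,  9.80378554e-01,  1.97121214e-01, -8.21559995e-05]), 'contact_force': array([-0.86800691,  0.42790539,  0.05709083]), 'ft_torque': array([ 0.00418048, -0.05915311,  0.00571678]), 'grasp_force': 0.0, 'gripper_width': 1.0006380278782332}
scene 502.7335134777405 283.8664387440511 209.37903852934275 [ 1.0775817  -0.93576837  0.83880093] [-0.39595851  0.71965222 -0.57036614]
side 534.2292299721968 265.13673122615705 213.08703963600794 [0.5162084  0.78064225 1.02900915] [ 0.03169854 -0.64195468 -0.76608707]
```

View pics/scene0.png

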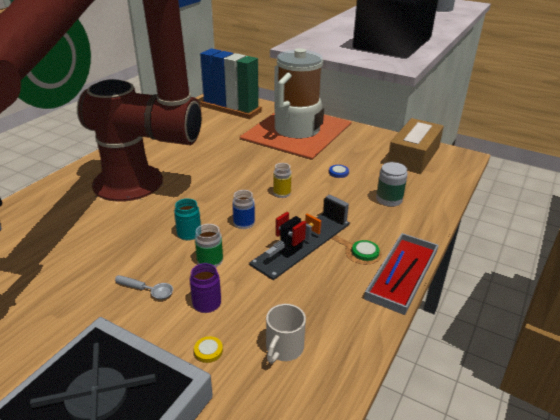

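View pics/side0.png

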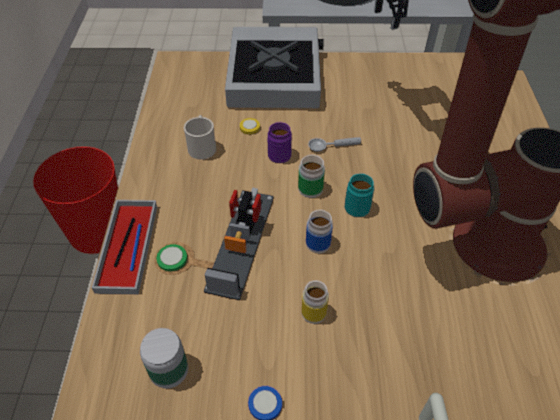

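The deciding lid is the green one, beside the clamp (scene 366,250; side 172,257), so I need the jar with the green sleeve (scene 209,245; side 312,177). The teal and purple jars are look-alikes.

```bash
cat > h.py <<'E'
import numpy as np, cv2
from plant import state, optics, nets
from scipy.optimize import least_squares
def proj(c,X):
    X=np.atleast_2d(X)@np.array(c["R"]).T+np.array(c["t"])
    return np.c_[c["fx"]*X[:,0]/X[:,2]+c["cx"],c["fy"]*X[:,1]/X[:,2]+c["cy"]]
def ray(c,u,v,z):
    R=np.array(c["R"]);o=-R.T@np.array(c["t"]);d=R.T@np.array([(u-c["cx"])/c["fx"],(v-c["cy"])/c["fy"],1])
    return o+d*(z-o[2])/d[2]
def bbox(p):
    a,b=p.min(0),p.max(0);return np.r_[a,b]
def bb(d):
    x,y,w,h=d["bbox"];return np.array([x-w/2,y-h/2,x+w/2,y+h/2])
A=np.linspace(0,2*np.pi,48)
def jar(x,y,r=.033):
    f=lambda r,z:np.c_[x+r*np.cos(A),y+r*np.sin(A),0*A+z]
    return np.r_[f(r,0),f(r,.08),f(r-.004,.095)]
E
python3 - <<'E'
from h import *
for n in("scene","side"):
    optics.grab_frame(n);c=optics.camera_info(n)
    for k in("jar_green","lid_spot","lid_green","clamp","fixed_jaw","paddle_a","pad","jaw"):
        try:
            for d in nets.boxes_of(n,k)[:3]:
                b=d["bbox"];print(n,k,np.round(d["confidence"],2),np.round(b,1),ray(c,b[0],b[1],.045 if k!="lid_spot" and k!="lid_green" else 0.007).round(3))
        except Exception as e:print(k,e)
a=cv2.imread("pics/scene0.png")[185:285,240:390];b=cv2.imread("pics/side0.png")[180:305,150:290]
cv2.imwrite("pics/a1.png",cv2.resize(a,None,fx=5,fy=5,interpolation=cv2.INTER_CUBIC))
cv2.imwrite("pics/b1.png",cv2.resize(b,None,fx=4.5,fy=4.5,interpolation=cv2.INTER_CUBIC))
E
```

```text
scene jar_green 0.97 [207.8 286.5  37.5  50.8] [ 0.53  -0.288  0.045]
scene jar_green 0.75 [207.8 244.9  29.8  43.7] [ 0.44  -0.168  0.045]
scene jar_green 0.62 [189.4 216.9  24.7  47.8] [ 0.326 -0.096  0.045]
scene lid_spot 0.88 [315.4 237.  137.7  85.7] [0.637 0.044 0.007]
scene clamp 0.6 [313.9 237.1 132.9  87.5] [ 0.654 -0.003  0.045]
scene fixed_jaw 0.92 [336.2 210.2  25.8  27.4] [0.653 0.137 0.045]
scene paddle_a 0.53 [300.1 232.4  15.9  27. ] [ 0.614 -0.004  0.045]
scene paddle_a 0.52 [282.9 223.9  14.6  19.8] [0.558 0.006 0.045]
scene pad 0.77 [314.7 222.1  19.   16.2] [0.627 0.056 0.045]
scene jaw 0.84 [292.7 236.4  59.4  41.9] [ 0.606 -0.028  0.045]
scene jaw 0.63 [364.3 249.9  27.4  22. ] [0.786 0.015 0.045]
scene jaw 0.27 [390.4 183.6  30.8  46.9] [0.735 0.349 0.045]
side jar_green 0.91 [311.3 176.5  26.4  42.4] [ 0.443 -0.168  0.045]
side jar_green 0.65 [279.4 141.9  25.6  42.1] [ 0.526 -0.296  0.045]
side jar_green 0.59 [362.9 196.9  27.5  45.6] [ 0.318 -0.101  0.045]
side lid_spot 0.96 [217.4 247.4 112.7 109.6] [0.668 0.033 0.007]
side lid_green 0.75 [173.4 255.7  27.8  29.3] [0.77  0.059 0.007]
side lid_green 0.5 [232.4 202.6  10.8  33.5] [ 0.643 -0.109  0.007]
side clamp 0.83 [212.1 245.3 120.  111.8] [0.675 0.055 0.045]
side fixed_jaw 0.97 [222.3 282.9  33.5  30.3] [0.643 0.156 0.045]
side fixed_jaw 0.71 [225.  245.6  95.2 109.3] [0.646 0.055 0.045]
side paddle_a 0.67 [259.2 208.8   9.8  34.5] [ 0.572 -0.057  0.045]
side paddle_a 0.43 [234.2 202.8  11.3  33.3] [ 0.634 -0.075  0.045]
side pad 0.64 [236.8 243.3  15.7  13.6] [0.619 0.048 0.045]
side jaw 0.69 [239.7 220.2  33.   63.5] [ 0.617 -0.021  0.045]
```

View pics/a1.png

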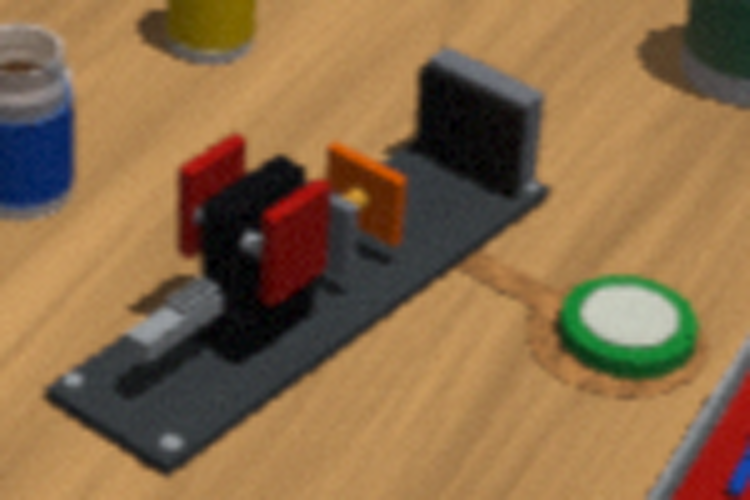

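View pics/b1.png

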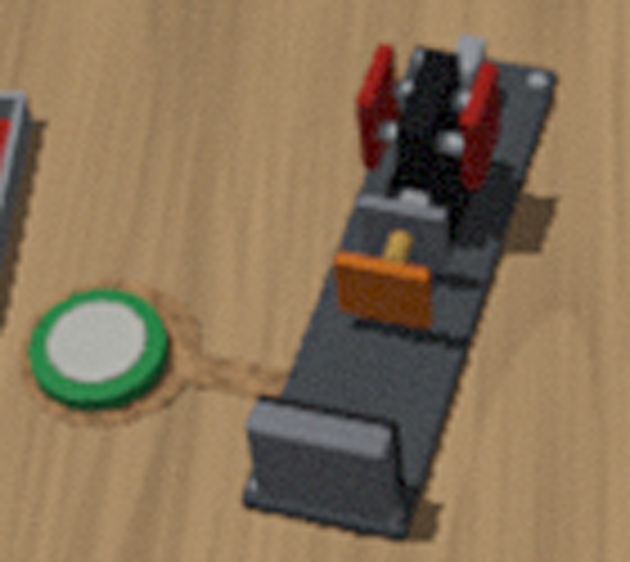

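The close-ups show the cork disc with a green lid on it, and the base plate corners are clear. I'll fit the clamp and jar poses next.

```bash
cat >> h.py <<'E'
def T(p,P):
    x,y,a=p;P=np.atleast_2d(P);c,s=np.cos(a),np.sin(a)
    return np.c_[x+c*P[:,0]-s*P[:,1],y+s*P[:,0]+c*P[:,1],P[:,2]]
E
python3 - <<'E'
from h import *
S,D=optics.camera_info("scene"),optics.camera_info("side")
w=.0425
L=[(S,48,391,-w,-.19),(S,168,460,w,-.19),(S,548,188,w,.125),(D,553,73,-w,-.19),(D,418,48,w,-.19),(D,247,490,w,.125),(D,410,523,-w,.125)]
def res(p):
    r=[]
    for c,u,v,x,y in L:
        o=np.array([240,185])+np.array([u,v])/5-.4 if c is S else np.array([150,180])+np.array([u,v])/4.5-.4
        r.append((proj(c,T(p,[x,y,.01]))[0]-o))
    return np.ravel(r)
f=least_squares(res,[.63,.03,-.3],loss="soft_l1");p=f.x;print(p.round(4),res(p).round(1))
print("slot",T(p,[0,.05,.01]),"mid",T(p,[0,-.082,.078]))
for n,c in(("scene",S),("side",D)):
    for q,b in(("paddles",[[x,y,z] for x in(-.033,.033) for y in(-.104,-.06) for z in(.05,.106)]),):
        print(n,q,bbox(proj(c,T(p,b))).round(1))
# jar
bs=[bb(dict(bbox=[207.8,244.9,29.8,43.7])),bb(dict(bbox=[311.3,176.5,26.4,42.4]))]
g=least_squares(lambda q:np.r_[bbox(proj(S,jar(*q)))-bs[0],bbox(proj(D,jar(*q)))-bs[1]],[.44,-.168])
print("jar",g.x,g.fun.round(1))
s=state();from scipy.spatial.transform import Rotation as Ro
w_=s["tool_rot"];R=Ro.from_quat(np.r_[w_[1:],w_[0]]).as_matrix();print(R.round(3))
E
```

```text
[ 0.6205  0.039  -0.2081] [-1.1 -0.6 -0.1  1.3 -0.3 -0.8  0.8 -2.  -1.2 -1.9 -0.8  1.4 -0.2  1.7]
slot [[0.63078927 0.087899   0.01      ]] mid [[ 0.60352179 -0.04125395  0.078     ]]
scene paddles [274.1 210.5 305.9 246.7]
side paddles [228.3 187.6 261.2 221.7]
jar [ 0.44256522 -0.16812632] [ 1.1 -0.8  0.   0.9 -0.1 -1.1  1.1  0.2]
[[ 0.922  0.386 -0.   ]
 [ 0.386 -0.922 -0.   ]
 [-0.     0.    -1.   ]]
```

```bash
cat >> h.py <<'E'
from scipy.spatial.transform import Rotation as Ro
def go(pos,ang=-.208):
    "row numbers to bring TCP to pos, tool down, tool y at angle ang"
    s=state();q=s["tool_rot"];R=Ro.from_quat(np.r_[q[1:],q[0]])
    y=np.array([np.cos(ang),np.sin(ang),0]);z=np.array([0,0,-1.]);G=np.c_[np.cross(y,z),y,z]
    d=R.inv().apply(np.array(pos)-s["tool_pos"]);r=(R.inv()*Ro.from_matrix(G)).as_rotvec()
    print("t",round(s["time"],2),"pos",s["tool_pos"].round(4),"d",(d/.8).round(4),"r",(r/1.5).round(4),"mm",round(1e3*np.linalg.norm(d)),"w",round(s["gripper_width"],3),"gf",round(s["grasp_force"],1),"F",s["contact_force"].round(1))
E
python3 -m inch '[{"dx":0.214,"dy":-0.186},{"dx":0.214,"dy":-0.186},{"dx":0.214,"dy":-0.186},{"dx":0.214,"dy":-0.186,"rz":-0.1},{"dx":0.214,"dy":-0.186,"rz":-0.2}]' 1
python3 -c "
from h import *
go([.4425,-.168,.22])"
```

```text
t 1.0 pos [ 0.2415 -0.5764  0.2313] d [ 0.429  -0.3738  0.0141] r [ 0.     0.    -0.644] mm 455 w 0.998 gf 0.0 F [ 0.1  0.4 -0.6]validation failed for argument at $[0]...
```

```bash

python3 -m inch '[{"dx":0.214,"dy":-0.186,"dz":0,"rx":0,"ry":0,"rz":-0.1},{"dx":0.214,"dy":-0.186,"dz":0,"rx":0,"ry":0,"rz":-0.2},{"dx":0.214,"dy":-0.186,"dz":0,"rx":0,"ry":0,"rz":-0.3},{"dx":0.214,"dy":-0.186,"dz":0,"rx":0,"ry":0,"rz":-0.4},{"dx":0.214,"dy":-0.186,"dz":0,"rx":0,"ry":0,"rz":-0.4}]' 1
python3 -c "
from h import *
go([.4425,-.168,.22])"
```

```text
time: 1.5
tool_pos: [0.343, -0.3701, 0.2314]
tool_rot: [-0.0, 0.877, 0.48, 0.0]
contact_force: [0.1, -0.2, 0.0]
gripper_width: 0.999
grasp_force: 0.0
t 1.5 pos [ 0.343  -0.3701  0.2314] d [ 0.2799 -0.0315  0.0144] r [ 0.0003 -0.0004 -0.241 ] mm 226 w 0.999 gf 0.0 F [ 0.1 -0.2  0. ]
```

```bash

python3 -m inch '[{"dx":0.28,"dy":-0.0315,"dz":0.014,"rx":0,"ry":0,"rz":-0.1},{"dx":0.28,"dy":-0.0315,"dz":0.014,"rx":0,"ry":0,"rz":-0.2},{"dx":0.28,"dy":-0.0315,"dz":0.014,"rx":0,"ry":0,"rz":-0.242},{"dx":0.28,"dy":-0.0315,"dz":0.014,"rx":0,"ry":0,"rz":-0.242},{"dx":0.28,"dy":-0.0315,"dz":0.014,"rx":0,"ry":0,"rz":-0.242}]'
python3 - <<'E'
from h import *
go([.4425,-.168,.22])
c=optics.camera_info("wrist");im=optics.grab_frame("wrist")
p=jar(.4425,-.168)
uv=proj(c,p).astype(int);o=im[...,::-1].copy();cv2.polylines(o,[uv[48:96].reshape(-1,1,2)],1,(0,0,255));cv2.polylines(o,[uv[96:].reshape(-1,1,2)],1,(255,0,255));cv2.imwrite("pics/w1.png",o)
for d in nets.boxes_of("wrist","jar_green"):print(np.round(d["bbox"],1),d["confidence"])
print(bbox(proj(c,p)))
E
```

```text
time: 2.0
tool_pos: [0.4432, -0.1681, 0.2201]
tool_rot: [0.0, 0.777, 0.63, 0.0]
contact_force: [0.2, -1.7, -0.4]
gripper_width: 0.999
grasp_force: 0.0
t 2.0 pos [ 0.4432 -0.1681  0.2201] d [-0.     -0.001   0.0002] r [ 0.0004 -0.0005  0.    ] mm 1 w 0.999 gf 0.0 F [ 0.2 -1.7 -0.4]
[132.3 148.2 118.8  82.1] 0.77
[559.  258.9   2.1  24.4] 0.67
[289.7 190.6  85.8  90.1] 0.57
[387.2 300.9  62.8 107.1] 0.55
[243.87088079 142.12540644 327.78927314 235.20195509]
```

View pics/w1.png

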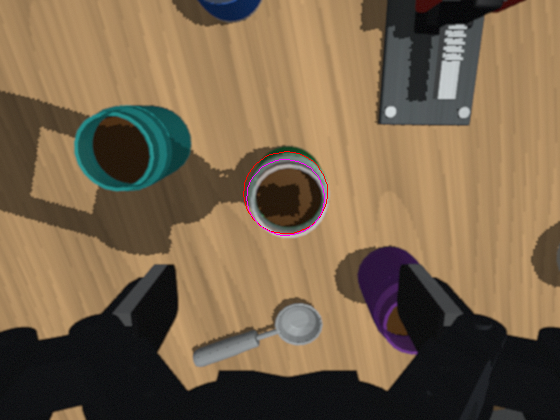

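The wrist view shows the jar rim centred near (288,199), about 3 px off the prediction. Next: the refined jar centre and the descent numbers.

```bash
python3 - <<'E'
from h import *
c=optics.camera_info("wrist")
uv=proj(c,jar(0.4425,-.168))[96:]
print(bbox(uv));m=(bbox(uv)[:2]+bbox(uv)[2:])/2
print(ray(c,m[0],m[1],.095),ray(c,289,199,.095))
im=cv2.imread("pics/w1.png");cv2.imwrite("pics/w1c.png",cv2.resize(im[130:260,220:350],None,fx=4.5,fy=4.5))
go([.4435,-.169,.045])
E
```

```text
[246.94348922 159.28752496 324.63511718 234.79914427]
[ 0.4426573  -0.16720399  0.095     ] [ 0.44469454 -0.16916628  0.095     ]
t 2.1 pos [ 0.4432 -0.1685  0.22  ] d [-0.0007  0.0004  0.2188] r [ 0.0001 -0.0004  0.0013] mm 175 w 0.995 gf 0.0 F [-0. -0.  0.]
```

View pics/w1c.png

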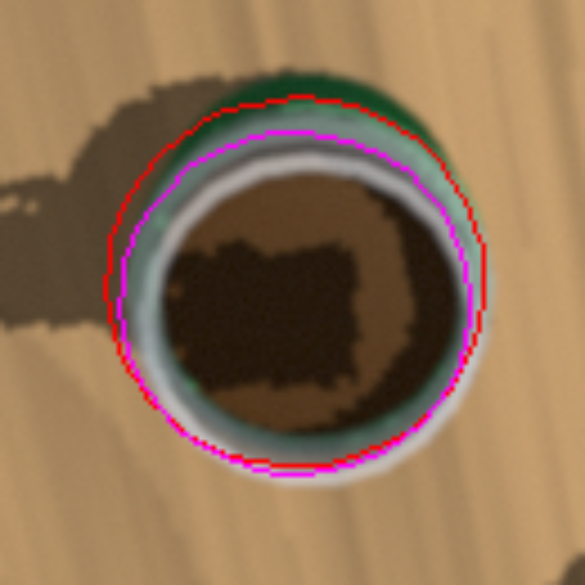

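```bash

python3 -m inch '[{"dx":0.002,"dy":0.0018,"dz":0.06,"rx":0,"ry":0,"rz":0},{"dx":0.002,"dy":0.0018,"dz":0.11,"rx":0,"ry":0,"rz":0},{"dx":0.002,"dy":0.0018,"dz":0.16,"rx":0,"ry":0,"rz":0},{"dx":0.002,"dy":0.0018,"dz":0.2,"rx":0,"ry":0,"rz":0},{"dx":0.002,"dy":0.0018,"dz":0.219,"rx":0,"ry":0,"rz":0}]'
python3 -m inch '[{"dx":0,"dy":0,"dz":0,"rx":0,"ry":0,"rz":0},{"dx":0,"dy":0,"dz":0,"rx":0,"ry":0,"rz":0},{"dx":0,"dy":0,"dz":0,"rx":0,"ry":0,"rz":0},{"dx":0,"dy":0,"dz":0,"rx":0,"ry":0,"rz":0},{"dx":0,"dy":0,"dz":0,"rx":0,"ry":0,"rz":0}]' -1
python3 -c "
from h import *
go([.4445,-.170,.045])"
```

```text
time: 2.6
tool_pos: [0.4416, -0.1697, 0.0414]
tool_rot: [-0.002, 0.778, 0.628, -0.001]
contact_force: [-0.4, -0.3, -0.2]
gripper_width: 0.999
grasp_force: 0.0
time: 3.1
tool_pos: [0.4445, -0.1703, 0.0456]
tool_rot: [0.001, 0.778, 0.629, 0.0]
contact_force: [-0.1, 0.5, -3.4]
gripper_width: 0.755
grasp_force: 66.6
t 3.1 pos [ 0.4445 -0.1703  0.0456] d [ 0.0003 -0.      0.0008] r [ 0.0008  0.0003 -0.002 ] mm 1 w 0.755 gf 66.6 F [-0.1  0.5 -3.4]
```

```bash

python3 -m inch '[{"dx":0,"dy":0,"dz":-0.03,"rx":0,"ry":0,"rz":0},{"dx":0,"dy":0,"dz":-0.08,"rx":0,"ry":0,"rz":0},{"dx":0,"dy":0,"dz":-0.13,"rx":0,"ry":0,"rz":0},{"dx":0,"dy":0,"dz":-0.18,"rx":0,"ry":0,"rz":0},{"dx":0,"dy":0,"dz":-0.19,"rx":0,"ry":0,"rz":0}]'
python3 -c "
from h import *
go([.6325,.0957,.2])"
```

```text
time: 3.6
tool_pos: [0.4469, -0.1715, 0.2034]
tool_rot: [0.005, 0.778, 0.629, 0.002]
contact_force: [0.5, -0.7, -2.4]
gripper_width: 0.758
grasp_force: 67.9
t 3.6 pos [ 0.4469 -0.1715  0.2034] d [0.3751 0.157  0.0046] r [ 0.0071  0.0023 -0.0018] mm 325 w 0.758 gf 67.9 F [ 0.5 -0.7 -2.4]
```

```bash

python3 -m inch '[{"dx":0.04,"dy":0.0168,"dz":0,"rx":0,"ry":0,"rz":0},{"dx":0.09,"dy":0.0377,"dz":0,"rx":0,"ry":0,"rz":0},{"dx":0.145,"dy":0.0607,"dz":0,"rx":0,"ry":0,"rz":0},{"dx":0.2,"dy":0.0837,"dz":0,"rx":0,"ry":0,"rz":0},{"dx":0.25,"dy":0.105,"dz":0,"rx":0,"ry":0,"rz":0}]'
python3 -m inch '[{"dx":0.045,"dy":0.018,"dz":0,"rx":0,"ry":0,"rz":0},{"dx":0.085,"dy":0.035,"dz":0,"rx":0,"ry":0,"rz":0},{"dx":0.115,"dy":0.048,"dz":0,"rx":0,"ry":0,"rz":0},{"dx":0.125,"dy":0.052,"dz":0,"rx":0,"ry":0,"rz":0},{"dx":0.125,"dy":0.052,"dz":0,"rx":0,"ry":0,"rz":0}]'
python3 - <<'E'
from h import *
go([.6325,.0957,.2])
p=[.6205,.039,-.2081]
for n in("wrist","side","scene"):
    c=optics.camera_info(n);im=optics.grab_frame(n)[...,::-1].copy()
    for z,P in((.01,[(-.0425,-.19),(.0425,-.19),(.0425,.125),(-.0425,.125)]),(.072,[(-.035,.098),(.035,.098)]),(.106,[(-.033,-.104),(.033,-.104),(.033,-.06),(-.033,-.06)])):
        u=proj(c,T(p,[(*q,z) for q in P]));cv2.polylines(im,[(u*16).astype(np.int32).reshape(-1,1,2)],len(P)>2,(255,255,0),1,cv2.LINE_AA,4)
    cv2.imwrite(f"pics/{n}2.png",im)
a=cv2.imread("pics/side2.png")[130:310,160:320]
w=cv2.imread("pics/wrist2.png")
cv2.imwrite("pics/m2.png",np.hstack([cv2.resize(w,(480,360)),cv2.resize(a,(320,360),interpolation=2)]))
E
```

```text
time: 4.1
tool_pos: [0.5683, 0.0101, 0.195]
tool_rot: [-0.001, 0.777, 0.629, -0.001]
contact_force: [0.6, -0.8, -2.6]
gripper_width: 0.757
grasp_force: 68.0
time: 4.6
tool_pos: [0.6293, 0.0977, 0.1951]
tool_rot: [-0.001, 0.777, 0.629, -0.001]
contact_force: [-0.2, 0.1, -2.3]
gripper_width: 0.757
grasp_force: 68.0
t 4.6 pos [0.6293 0.0977 0.1951] d [-0.0016  0.0044 -0.0061] r [-0.0017  0.0006 -0.001 ] mm 6 w 0.757 gf 68.0 F [-0.2  0.1 -2.3]
```

View pics/m2.png

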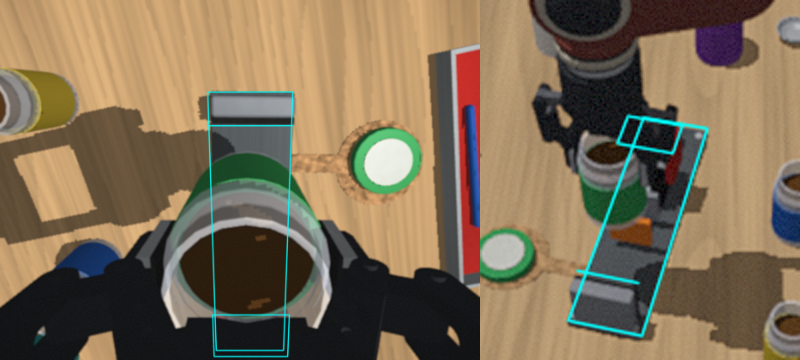

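The overlaid clamp model matches the wrist view: plate edges at columns 210 and 293, jaw at row 110–125. Lowering now.

```bash

python3 -m inch '[{"dx":-0.0016,"dy":0.0044,"dz":0.02,"rx":-0.0017,"ry":0,"rz":0},{"dx":-0.0016,"dy":0.0044,"dz":0.06,"rx":-0.0017,"ry":0,"rz":0},{"dx":-0.0016,"dy":0.0044,"dz":0.09,"rx":-0.0017,"ry":0,"rz":0},{"dx":-0.0016,"dy":0.0044,"dz":0.11,"rx":-0.0017,"ry":0,"rz":0},{"dx":-0.0016,"dy":0.0044,"dz":0.12,"rx":-0.0017,"ry":0,"rz":0}]'
python3 -m inch '[{"dx":0,"dy":0,"dz":0.02,"rx":0,"ry":0,"rz":0},{"dx":0,"dy":0,"dz":0.035,"rx":0,"ry":0,"rz":0},{"dx":0,"dy":0,"dz":0.046,"rx":0,"ry":0,"rz":0},{"dx":0,"dy":0,"dz":0.046,"rx":0,"ry":0,"rz":0},{"dx":0,"dy":0,"dz":0.046,"rx":0,"ry":0,"rz":0}]'
python3 -c "
from h import *
go([.6325,.0957,.0555])"
```

```text
time: 5.25
tool_pos: [0.6314, 0.0943, 0.098]
tool_rot: [-0.0, 0.778, 0.628, -0.001]
contact_force: [-0.3, 0.2, -2.7]
gripper_width: 0.755
grasp_force: 68.0
time: 5.75
tool_pos: [0.6333, 0.0951, 0.0643]
tool_rot: [0.001, 0.778, 0.629, 0.001]
contact_force: [0.8, 0.4, -2.8]
gripper_width: 0.756
grasp_force: 68.0
t 5.75 pos [0.6333 0.0951 0.0643] d [ 0.0005 -0.0012  0.011 ] r [ 0.0019 -0.0001 -0.0019] mm 9 w 0.756 gf 68.0 F [ 0.8  0.4 -2.8]
```

```bash

python3 -m inch '[{"dx":0,"dy":0,"dz":0.003,"rx":0,"ry":0,"rz":0},{"dx":0,"dy":0,"dz":0.006,"rx":0,"ry":0,"rz":0},{"dx":0,"dy":0,"dz":0.009,"rx":0,"ry":0,"rz":0},{"dx":0,"dy":0,"dz":0.009,"rx":0,"ry":0,"rz":0}]'
python3 -c "
from h import *
go([.6325,.0957,.0555])"
```

```text
time: 6.15
tool_pos: [0.6328, 0.0951, 0.0565]
tool_rot: [0.001, 0.778, 0.629, 0.001]
contact_force: [-0.1, 0.4, -4.0]
gripper_width: 0.754
grasp_force: 68.0
t 6.15 pos [0.6328 0.0951 0.0565] d [ 0.0007 -0.0005  0.0013] r [ 0.0013  0.0001 -0.002 ] mm 1 w 0.754 gf 68.0 F [-0.1  0.4 -4. ]
```

```bash

python3 -m inch '[{"dx":0,"dy":0,"dz":0.002,"rx":0,"ry":0,"rz":0},{"dx":0,"dy":0,"dz":0.002,"rx":0,"ry":0,"rz":0}]'
python3 -c "
from h import *
go([.6325,.0957,.0555])"
```

```text
time: 6.35
tool_pos: [0.633, 0.0951, 0.0551]
tool_rot: [0.001, 0.778, 0.629, 0.001]
contact_force: [-0.7, -0.2, -2.2]
gripper_width: 0.758
grasp_force: 68.0
t 6.35 pos [0.633  0.0951 0.0551] d [ 0.0006 -0.0007 -0.0005] r [ 0.0015  0.     -0.002 ] mm 1 w 0.758 gf 68.0 F [-0.7 -0.2 -2.2]
```

```bash

python3 -m inch '[{"dx":0,"dy":0,"dz":0.0012,"rx":0,"ry":0,"rz":0},{"dx":0,"dy":0,"dz":0.0012,"rx":0,"ry":0,"rz":0}]'
python3 -c "
from h import *
go([.6325,.0957,.0555])"
```

```text
time: 6.55
tool_pos: [0.6332, 0.0951, 0.0548]
tool_rot: [0.001, 0.778, 0.629, 0.001]
contact_force: [-1.3, -0.3, -0.3]
gripper_width: 0.754
grasp_force: 68.4
t 6.55 pos [0.6332 0.0951 0.0548] d [ 0.0006 -0.001  -0.0009] r [ 0.0017 -0.     -0.002 ] mm 1 w 0.754 gf 68.4 F [-1.3 -0.3 -0.3]
```

```bash

python3 -m inch '[{"dx":0,"dy":0,"dz":0,"rx":0,"ry":0,"rz":0},{"dx":0,"dy":0,"dz":0,"rx":0,"ry":0,"rz":0},{"dx":0,"dy":0,"dz":0,"rx":0,"ry":0,"rz":0},{"dx":0,"dy":0,"dz":0,"rx":0,"ry":0,"rz":0}]' 1
python3 -m inch '[{"dx":0,"dy":0,"dz":-0.02,"rx":0,"ry":0,"rz":0},{"dx":0,"dy":0,"dz":-0.06,"rx":0,"ry":0,"rz":0},{"dx":0,"dy":0,"dz":-0.11,"rx":0,"ry":0,"rz":0},{"dx":0,"dy":0,"dz":-0.15,"rx":0,"ry":0,"rz":0},{"dx":0,"dy":0,"dz":-0.15,"rx":0,"ry":0,"rz":0}]'
python3 - <<'E'
from h import *
p=[.6205,.039,-.2081]
m=T(p,[0,-.082,.2])[0];print(m);go(m)
E
```

```text
time: 6.95
tool_pos: [0.6334, 0.0951, 0.0547]
tool_rot: [0.001, 0.778, 0.629, 0.001]
contact_force: [0.2, -0.3, -1.2]
gripper_width: 1.001
grasp_force: 0.0
time: 7.45
tool_pos: [0.6367, 0.0953, 0.1832]
tool_rot: [0.005, 0.778, 0.629, 0.006]
contact_force: [0.7, 0.5, 1.1]
gripper_width: 1.001
grasp_force: 0.0
[ 0.6035587  -0.04123087  0.2       ]
t 7.45 pos [0.6367 0.0953 0.1832] d [-0.1755 -0.0045 -0.0216] r [ 0.0103 -0.0021 -0.0019] mm 142 w 1.001 gf 0.0 F [0.7 0.5 1.1]
```

```bash

python3 -m inch '[{"dx":-0.03,"dy":-0.001,"dz":-0.01,"rx":0.008,"ry":0,"rz":-0.001},{"dx":-0.085,"dy":-0.003,"dz":-0.02,"rx":0.008,"ry":0,"rz":-0.001},{"dx":-0.14,"dy":-0.0045,"dz":-0.0216,"rx":0.008,"ry":0,"rz":-0.001},{"dx":-0.1755,"dy":-0.0045,"dz":-0.0216,"rx":0.008,"ry":0,"rz":-0.001},{"dx":-0.1755,"dy":-0.0045,"dz":-0.0216,"rx":0.008,"ry":0,"rz":-0.001}]'
python3 - <<'E'
from h import *
p=[.6205,.039,-.2081]
go(T(p,[0,-.082,.059])[0])
for n in("wrist","side"):
    c=optics.camera_info(n);im=optics.grab_frame(n)[...,::-1].copy()
    for z,P in((.01,[(-.0425,-.19),(.0425,-.19),(.0425,.125),(-.0425,.125)]),(.072,[(-.035,.098),(.035,.098)]),(.106,[(-.033,-.104),(.033,-.104),(.033,-.06),(-.033,-.06)]),(.067,[(-.025,.0),(.025,.0)]),(.067,[(-.025,.018),(.025,.018)])):
        u=proj(c,T(p,[(*q,z) for q in P]));cv2.polylines(im,[(u*16).astype(np.int32).reshape(-1,1,2)],len(P)>2,(255,255,0),1,cv2.LINE_AA,4)
    cv2.imwrite(f"pics/{n}3.png",im)
a=cv2.imread("pics/side3.png")[130:310,180:300]
w=cv2.imread("pics/wrist3.png")
cv2.imwrite("pics/m3.png",np.hstack([cv2.resize(w,(520,390)),cv2.resize(a,(260,390),interpolation=2)]))
E
```

```text
time: 7.95
tool_pos: [0.5992, -0.0445, 0.1921]
tool_rot: [-0.003, 0.778, 0.628, -0.003]
contact_force: [-0.3, -0.4, 0.4]
gripper_width: 0.993
grasp_force: 0.0
t 7.95 pos [ 0.5992 -0.0445  0.1921] d [0.0053 0.006  0.1664] r [-0.006   0.0006 -0.0038] mm 133 w 0.993 gf 0.0 F [-0.3 -0.4  0.4]
```

View pics/m3.png

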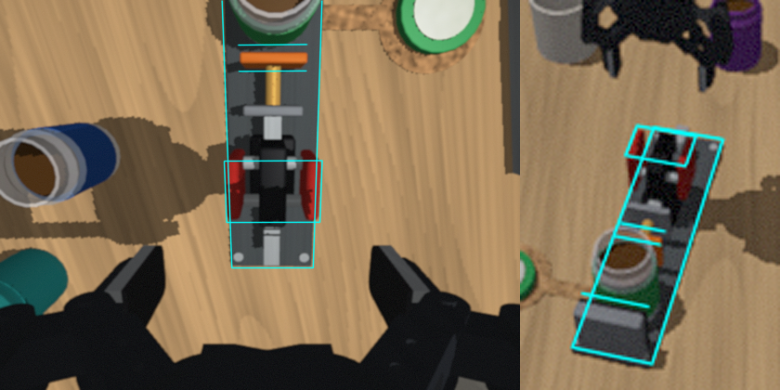

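The jar stands upright between pad and fixed jaw. The pad front is about midway between the 0 and 18 mm lines, and the paddles are where the model puts them. Descending over the paddles.

```bash

python3 -m inch '[{"dx":0.005,"dy":0.005,"dz":0,"rx":-0.003,"ry":0,"rz":-0.002},{"dx":0.005,"dy":0.005,"dz":0.03,"rx":-0.003,"ry":0,"rz":-0.002},{"dx":0.005,"dy":0.005,"dz":0.05,"rx":-0.003,"ry":0,"rz":-0.002},{"dx":0.005,"dy":0.005,"dz":0.06,"rx":-0.003,"ry":0,"rz":-0.002},{"dx":0.005,"dy":0.005,"dz":0.06,"rx":-0.003,"ry":0,"rz":-0.002}]'
python3 - <<'E'
from h import *
p=[.6205,.039,-.2081]
go(T(p,[0,-.082,.059])[0])
E
```

```text
time: 8.55
tool_pos: [0.6029, -0.0373, 0.1413]
tool_rot: [-0.004, 0.776, 0.631, -0.003]
contact_force: [0.4, 0.5, -0.7]
gripper_width: 1.004
grasp_force: 0.0
t 8.55 pos [ 0.6029 -0.0373  0.1413] d [-0.0047  0.0027  0.1028] r [-0.006  -0.      0.0017] mm 82 w 1.004 gf 0.0 F [ 0.4  0.5 -0.7]
```

```bash

python3 -m inch '[{"dx":-0.003,"dy":0.0018,"dz":0.02,"rx":-0.003,"ry":0,"rz":0.001},{"dx":-0.003,"dy":0.0018,"dz":0.05,"rx":-0.003,"ry":0,"rz":0.001},{"dx":-0.003,"dy":0.0018,"dz":0.08,"rx":-0.003,"ry":0,"rz":0.001},{"dx":-0.003,"dy":0.0018,"dz":0.098,"rx":-0.003,"ry":0,"rz":0.001},{"dx":-0.003,"dy":0.0018,"dz":0.1,"rx":-0.003,"ry":0,"rz":0.001}]'
python3 -m inch '[{"dx":0,"dy":0,"dz":0,"rx":0,"ry":0,"rz":0},{"dx":0,"dy":0,"dz":0,"rx":0,"ry":0,"rz":0}]'
python3 - <<'E'
from h import *
p=[.6205,.039,-.2081]
go(T(p,[0,-.082,.059])[0])
E
```

```text
time: 9.05
tool_pos: [0.6034, -0.0404, 0.0616]
tool_rot: [-0.002, 0.777, 0.63, -0.001]
contact_force: [-0.1, -0.5, -0.4]
gripper_width: 1.002
grasp_force: 0.0
time: 9.25
tool_pos: [0.6059, -0.041, 0.0653]
tool_rot: [0.001, 0.777, 0.63, 0.001]
contact_force: [0.2, -0.6, 0.4]
gripper_width: 1.004
grasp_force: 0.0
t 9.25 pos [ 0.6059 -0.041   0.0653] d [-0.0009 -0.0028  0.0079] r [ 0.0016 -0.0001  0.    ] mm 7 w 1.004 gf 0.0 F [ 0.2 -0.6  0.4]
```

```bash

python3 -m inch '[{"dx":-0.001,"dy":-0.0025,"dz":0.005,"rx":0,"ry":0,"rz":0},{"dx":-0.001,"dy":-0.0025,"dz":0.005,"rx":0,"ry":0,"rz":0},{"dx":-0.001,"dy":-0.0025,"dz":0.005,"rx":0,"ry":0,"rz":0}]'
python3 -m inch '[{"dx":0,"dy":0,"dz":0,"rx":0,"ry":0,"rz":0},{"dx":0,"dy":0,"dz":0,"rx":0,"ry":0,"rz":0},{"dx":0,"dy":0,"dz":0,"rx":0,"ry":0,"rz":0},{"dx":0,"dy":0,"dz":0,"rx":0,"ry":0,"rz":0}]' -1
python3 -m inch '[{"dx":0,"dy":0,"dz":0,"rx":0,"ry":0,"rz":0},{"dx":0,"dy":0,"dz":0,"rx":0,"ry":0,"rz":0}]'
python3 - <<'E'
from h import *
p=[.6205,.039,-.2081]
go(T(p,[0,-.082,.059])[0])
for n in("side","scene"):
    im=optics.grab_frame(n)[...,::-1];cv2.imwrite(f"pics/{n}4.png",im)
E
```

```text
time: 9.55
tool_pos: [0.6026, -0.0412, 0.0598]
tool_rot: [-0.0, 0.777, 0.63, -0.0]
contact_force: [0.1, -0.7, -0.2]
gripper_width: 1.0
grasp_force: 0.0
time: 9.95
tool_pos: [0.603, -0.0415, 0.0634]
tool_rot: [-0.0, 0.777, 0.629, -0.001]
contact_force: [-10.5, 0.4, 18.1]
gripper_width: 0.458
grasp_force: 60.7
time: 10.15
tool_pos: [0.603, -0.0415, 0.0634]
tool_rot: [-0.0, 0.777, 0.629, -0.0]
contact_force: [-9.9, 0.5, 17.4]
gripper_width: 0.457
grasp_force: 60.6
t 10.15 pos [ 0.603  -0.0415  0.0634] d [0.0004 0.0007 0.0055] r [-0.0005  0.0002 -0.0007] mm 4 w 0.457 gf 60.6 F [-9.9  0.5 17.4]
```

```bash

python3 - <<'E'
from h import *
w=optics.grab_frame("wrist")[...,::-1];cv2.imwrite("pics/wrist4.png",w)
s=cv2.imread("pics/scene4.png")[170:290,230:370];d=cv2.imread("pics/side4.png")[150:310,180:300]
r=cv2.resize
cv2.imwrite("pics/m4.png",np.hstack([r(w,(400,300)),np.vstack([r(s,(350,300),interpolation=2)]),]))
cv2.imwrite("pics/m4.png",np.vstack([cv2.imread("pics/m4.png"),np.hstack([r(d,(225,300),interpolation=2),np.zeros((300,525,3),np.uint8)])]))
E
```

```text
(no output)
```

View pics/m4.png

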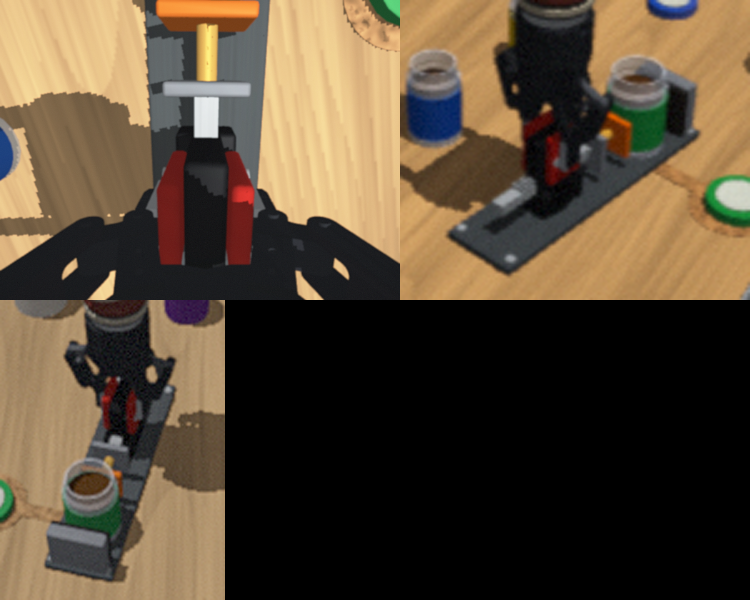

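The paddles are fully squeezed (scene crop), and the wrist view shows the grey end plate (row about 125 of 420) and the orange pad at the top edge, so I can track them. Building a small monitor.

```bash
cat >> h.py <<'E'
def inv(p,X):
    d=np.array(X)[:2]-np.array(p[:2]);c,s=np.cos(p[2]),np.sin(p[2]);return np.array([c*d[0]+s*d[1],-s*d[0]+c*d[1]])
P=[.6205,.039,-.2081]
def mon():
    c=optics.camera_info("wrist");im=optics.grab_frame("wrist")
    hsv=cv2.cvtColor(im,cv2.COLOR_RGB2HSV).astype(int)
    def span(m):
        r=np.where(m.mean(1)>.5)[0];return (r.min(),r.max()) if len(r) else None
    u=slice(240,268)
    g=span((hsv[:230,u,1]<45)&(hsv[:230,u,2]>105));o=span((hsv[:230,u,0]<16)&(hsv[:230,u,1]>170)&(hsv[:230,u,2]>90))
    f=lambda v,z:round(1e3*inv(P,ray(c,254,v,z))[1],1)
    out={"plate_px":g,"pad_px":o}
    if g:out["plate_y"]=(f(g[1]+.5,.068),f(g[0]-.5,.068))
    if o:out["pad_y"]=(f(o[1]+.5,.067),f(o[0]-.5,.067))
    for n in("scene","side"):
        c=optics.camera_info(n);h=cv2.cvtColor(optics.grab_frame(n),cv2.COLOR_RGB2HSV)
        m=cv2.inRange(h,(50,90,30),(80,255,255))
        q=bbox(proj(c,T(P,np.c_[[-.035,.035,-.035,.035],[.015,.015,.1,.1],[.01,.01,.1,.1]]))).astype(int)
        mm=np.zeros_like(m);mm[q[1]:q[3],q[0]:q[2]]=m[q[1]:q[3],q[0]:q[2]]
        _,_,st,ce=cv2.connectedComponentsWithStats(mm);k=1+st[1:,4].argmax();b=st[k]
        # jar centre along clamp y from sleeve bbox centre, at ~40 mm above the plate
        out[n]=(b[:5].tolist(),ce[k].round(2).tolist(),(1e3*inv(P,ray(c,*ce[k],.045))).round(1).tolist())
    s=state();print("t",round(s["time"],2),"w",round(s["gripper_width"],3),"F",s["contact_force"].round(1),"gf",round(s["grasp_force"],1),"pos",s["tool_pos"].round(4))
    for k,v in out.items():print(k,v)
E
python3 -c "
from h import *
mon()
c=optics.camera_info('wrist');print(-np.array(c['R']).T@np.array(c['t']),inv(P,-np.array(c['R']).T@np.array(c['t'])))"
```

```text
t 10.45 w 0.46 F [-9.8 -0.1 16.5] gf 60.6 pos [ 0.603  -0.0415  0.0633]
plate_px (np.int64(114), np.int64(134))
pad_px (np.int64(0), np.int64(229))
plate_y (np.float64(-26.1), np.float64(-18.6))
pad_y (np.float64(-63.1), np.float64(18.5))
scene ([314, 208, 24, 23, 261], [328.19, 219.6], [22.1, 52.0])
side ([236, 254, 8, 10, 35], [241.06, 260.2], [-25.3, 51.8])
[0.61687522 0.02318704 0.20497058] [-0.0002796  -0.01622068]
```

```bash
sed -i 's/hsv\[:230,u,0\]<16)&(hsv\[:230,u,1\]>170)&(hsv\[:230,u,2\]>90))/hsv[:100,u,0]<16)\&(hsv[:100,u,1]>170)\&(hsv[:100,u,2]>90))/' h.py
python3 -m inch '[{"dx":0,"dy":-0.001,"dz":0,"rx":0,"ry":0,"rz":0},{"dx":0,"dy":-0.001,"dz":0,"rx":0,"ry":0,"rz":0},{"dx":0,"dy":-0.001,"dz":0,"rx":0,"ry":0,"rz":0},{"dx":0,"dy":-0.001,"dz":0,"rx":0,"ry":0,"rz":0},{"dx":0,"dy":-0.001,"dz":0,"rx":0,"ry":0,"rz":0}]' 0.9
python3 -m inch '[{"dx":0,"dy":0,"dz":0,"rx":0,"ry":0,"rz":0},{"dx":0,"dy":0,"dz":0,"rx":0,"ry":0,"rz":0},{"dx":0,"dy":0,"dz":0,"rx":0,"ry":0,"rz":0},{"dx":0,"dy":0,"dz":0,"rx":0,"ry":0,"rz":0},{"dx":0,"dy":0,"dz":0,"rx":0,"ry":0,"rz":0}]' -1
python3 -c "
from h import *
mon()"
```

```text
time: 10.95
tool_pos: [0.6016, -0.041, 0.0592]
tool_rot: [-0.0, 0.777, 0.63, -0.0]
contact_force: [-0.6, 0.8, -0.7]
gripper_width: 0.949
grasp_force: 0.0
time: 11.45
tool_pos: [0.603, -0.0415, 0.0637]
tool_rot: [0.001, 0.777, 0.629, 0.0]
contact_force: [-7.1, 0.8, 16.7]
gripper_width: 0.459
grasp_force: 60.7
t 11.6 w 0.463 F [-7.5 -0.6 17. ] gf 60.7 pos [ 0.603  -0.0414  0.0637]
plate_px (np.int64(98), np.int64(119))
pad_px (np.int64(0), np.int64(32))
plate_y (np.float64(-20.7), np.float64(-13.1))
pad_y (np.float64(8.4), np.float64(18.6))
scene ([314, 208, 24, 23, 239], [328.93, 219.51], [23.3, 53.7])
side ([236, 256, 9, 8, 34], [241.06, 260.76], [-25.7, 53.2])
```

```bash

python3 -m inch '[{"dx":0,"dy":-0.001,"dz":0,"rx":0,"ry":0,"rz":0},{"dx":0,"dy":-0.001,"dz":0,"rx":0,"ry":0,"rz":0},{"dx":0,"dy":-0.001,"dz":0,"rx":0,"ry":0,"rz":0},{"dx":0,"dy":-0.001,"dz":0,"rx":0,"ry":0,"rz":0},{"dx":0,"dy":-0.001,"dz":0,"rx":0,"ry":0,"rz":0}]' 0.9
python3 -m inch '[{"dx":0,"dy":0,"dz":0,"rx":0,"ry":0,"rz":0},{"dx":0,"dy":0,"dz":0,"rx":0,"ry":0,"rz":0},{"dx":0,"dy":0,"dz":0,"rx":0,"ry":0,"rz":0},{"dx":0,"dy":0,"dz":0,"rx":0,"ry":0,"rz":0},{"dx":0,"dy":0,"dz":0,"rx":0,"ry":0,"rz":0}]' -1 >/dev/null
python3 -c "
from h import *
mon()"
python3 -m inch '[{"dx":0,"dy":0,"dz":0,"rx":0,"ry":0,"rz":0},{"dx":0,"dy":0,"dz":0,"rx":0,"ry":0,"rz":0},{"dx":0,"dy":0,"dz":0,"rx":0,"ry":0,"rz":0},{"dx":0,"dy":0,"dz":0,"rx":0,"ry":0,"rz":0},{"dx":0,"dy":0,"dz":0,"rx":0,"ry":0,"rz":0}]' 0.9
python3 -m inch '[{"dx":0,"dy":0,"dz":0,"rx":0,"ry":0,"rz":0},{"dx":0,"dy":0,"dz":0,"rx":0,"ry":0,"rz":0},{"dx":0,"dy":0,"dz":0,"rx":0,"ry":0,"rz":0},{"dx":0,"dy":0,"dz":0,"rx":0,"ry":0,"rz":0},{"dx":0,"dy":0,"dz":0,"rx":0,"ry":0,"rz":0}]' -1 >/dev/null
python3 -c "
from h import *
mon()"
```

```text
time: 12.1
tool_pos: [0.6006, -0.0407, 0.059]
tool_rot: [-0.001, 0.777, 0.63, -0.0]
contact_force: [-0.2, 0.3, -0.1]
gripper_width: 0.951
grasp_force: 0.0
t 12.75 w 0.457 F [-4.8  0.4 17.2] gf 60.8 pos [ 0.603  -0.0415  0.0642]
plate_px (np.int64(82), np.int64(103))
pad_px (np.int64(0), np.int64(23))
plate_y (np.float64(-15.1), np.float64(-7.6))
pad_y (np.float64(11.4), np.float64(18.8))
scene ([315, 207, 24, 23, 235], [329.83, 218.91], [23.4, 57.6])
side ([238, 258, 6, 6, 22], [241.36, 261.18], [-26.7, 54.2])
time: 13.25
tool_pos: [0.6005, -0.0407, 0.059]
tool_rot: [-0.001, 0.777, 0.63, -0.001]
contact_force: [0.2, 0.6, -0.9]
gripper_width: 0.947
grasp_force: 0.0
t 13.9 w 0.46 F [-5.  -0.4 16.6] gf 60.8 pos [ 0.603  -0.0415  0.0642]
plate_px (np.int64(66), np.int64(88))
pad_px (np.int64(0), np.int64(11))
plate_y (np.float64(-10.0), np.float64(-2.3))
pad_y (np.float64(15.1), np.float64(18.8))
scene ([315, 207, 25, 23, 238], [330.7, 218.21], [23.2, 61.8])
side ([239, 258, 4, 6, 13], [241.0, 261.31], [-26.0, 54.7])
```

```bash

python3 -m inch '[{"dx":0,"dy":0,"dz":0,"rx":0,"ry":0,"rz":0},{"dx":0,"dy":0,"dz":0,"rx":0,"ry":0,"rz":0},{"dx":0,"dy":0,"dz":0,"rx":0,"ry":0,"rz":0},{"dx":0,"dy":0,"dz":0,"rx":0,"ry":0,"rz":0},{"dx":0,"dy":0,"dz":0,"rx":0,"ry":0,"rz":0}]' 0.9
python3 -m inch '[{"dx":0,"dy":0,"dz":0,"rx":0,"ry":0,"rz":0},{"dx":0,"dy":0,"dz":0,"rx":0,"ry":0,"rz":0},{"dx":0,"dy":0,"dz":0,"rx":0,"ry":0,"rz":0},{"dx":0,"dy":0,"dz":0,"rx":0,"ry":0,"rz":0},{"dx":0,"dy":0,"dz":0,"rx":0,"ry":0,"rz":0}]' -1 >/dev/null
python3 -c "
from h import *
mon()
c=optics.camera_info('wrist');im=optics.grab_frame('wrist')
print(im[:70:3,254].tolist())
c=optics.camera_info('scene');im=optics.grab_frame('scene');cv2.imwrite('pics/s5.png',im[...,::-1])
for n in('scene','side'):
    optics.grab_frame(n)
    for d in nets.boxes_of(n,'jar_green'):print(n,round(d['confidence'],2),np.round(d['bbox'],1))
    c=optics.camera_info(n)
    for y in(.057,.061,.065):
        b=jar(*T(P,[0,y,0])[0][:2]);b[:,2]+=.01;print(y,bbox(proj(c,b)).round(1))
"
```

```text
time: 14.4
tool_pos: [0.6005, -0.0407, 0.059]
tool_rot: [-0.001, 0.777, 0.63, -0.0]
contact_force: [-1.0, -0.1, -0.6]
gripper_width: 0.948
grasp_force: 0.0
t 15.05 w 0.46 F [-5.   0.1 17.5] gf 60.7 pos [ 0.603  -0.0415  0.0642]
plate_px (np.int64(50), np.int64(72))
pad_px (np.int64(0), np.int64(11))
plate_y (np.float64(-4.6), np.float64(2.9))
pad_y (np.float64(15.1), np.float64(18.8))
scene ([315, 207, 25, 23, 241], [330.61, 218.17], [22.9, 61.8])
side ([239, 258, 4, 6, 14], [240.93, 261.29], [-25.8, 54.7])
[[119, 62, 24], [121, 64, 26], [120, 64, 26], [121, 64, 25], [94, 57, 39], [49, 52, 54], [53, 55, 55], [51, 54, 54], [48, 51, 53], [62, 66, 67], [71, 76, 76], [85, 91, 92], [95, 102, 103], [95, 101, 103], [97, 103, 105], [69, 74, 75], [65, 69, 69], [143, 148, 152], [171, 176, 182], [178, 183, 189], [177, 184, 189], [175, 180, 186], [172, 176, 183], [149, 154, 159]]
scene 0.87 [326.4 211.7  26.1  40. ]
scene 0.85 [190.  219.3  29.2  43.6]
scene 0.69 [206.6 286.4  34.4  51.2]
scene 0.54 [320.6 221.9  13.8  17.2]
scene 0.53 [314.  240.2 131.8  80.3]
0.057 [310.1 191.3 336.3 233.1]
0.061 [311.  190.7 337.1 232.5]
0.065 [311.9 190.1 338.  231.8]
side 0.96 [279.4 154.9  25.9  17.9]
side 0.94 [227.6 258.9  36.6  42.7]
side 0.91 [360.6 195.1  30.9  46.6]
0.057 [213.1 233.3 244.9 280.9]
0.061 [212.5 234.7 244.5 282.4]
0.065 [211.9 236.1 244.  283.9]
```

```bash

python3 -c "
from h import *
im=cv2.imread('pics/wrist4.png')
print([(i,im[i,254].tolist()) for i in range(30,60,2)])
c=optics.camera_info('wrist')
for v in (34,38,42,46,50):print(v,inv(P,ray(c,254,v,.067))[1])
print(state()['gripper_width'],state()['grasp_force'])
"
```

```text
[(30, [25, 64, 120]), (32, [28, 65, 122]), (34, [24, 62, 120]), (36, [25, 63, 121]), (38, [26, 63, 121]), (40, [26, 65, 123]), (42, [28, 63, 120]), (44, [51, 57, 75]), (46, [56, 55, 51]), (48, [53, 52, 50]), (50, [55, 54, 52]), (52, [71, 70, 68]), (54, [102, 100, 95]), (56, [105, 103, 98]), (58, [103, 101, 96])]
34 0.008053844568080682
38 0.006777582124185237
42 0.0054945568345600715
46 0.004204714802476106
50 0.00290800155696971
0.45658665675442744 60.745330452919006
```

The last stroke moved the jaw but not the jar or the pad, so the jar is at rest with the pad pressed in about 8–11 mm (4–5 N). One more stroke stays under 8 N, so I'll do that and hold.

```bash

python3 -m inch '[{"dx":0,"dy":0,"dz":0,"rx":0,"ry":0,"rz":0},{"dx":0,"dy":0,"dz":0,"rx":0,"ry":0,"rz":0},{"dx":0,"dy":0,"dz":0,"rx":0,"ry":0,"rz":0},{"dx":0,"dy":0,"dz":0,"rx":0,"ry":0,"rz":0},{"dx":0,"dy":0,"dz":0,"rx":0,"ry":0,"rz":0}]' 0.9
python3 -m inch '[{"dx":0,"dy":0,"dz":0,"rx":0,"ry":0,"rz":0},{"dx":0,"dy":0,"dz":0,"rx":0,"ry":0,"rz":0},{"dx":0,"dy":0,"dz":0,"rx":0,"ry":0,"rz":0},{"dx":0,"dy":0,"dz":0,"rx":0,"ry":0,"rz":0},{"dx":0,"dy":0,"dz":0,"rx":0,"ry":0,"rz":0}]' -1 >/dev/null
python3 -c "
from h import *
mon()
w=optics.grab_frame('wrist')[...,::-1];s=optics.grab_frame('scene')[170:290,230:370,::-1]
cv2.imwrite('pics/m6.png',np.hstack([cv2.resize(w,(400,300)),cv2.resize(s,(350,300),interpolation=2)]))"
```

```text
time: 15.85
tool_pos: [0.6005, -0.0407, 0.0589]
tool_rot: [-0.001, 0.777, 0.63, -0.001]
contact_force: [0.1, -1.0, 0.2]
gripper_width: 0.954
grasp_force: 0.0
t 16.5 w 0.46 F [-5.6  0.2 17.7] gf 60.7 pos [ 0.603  -0.0415  0.0644]
plate_px (np.int64(33), np.int64(56))
pad_px (np.int64(0), np.int64(11))
plate_y (np.float64(0.7), np.float64(8.4))
pad_y (np.float64(15.1), np.float64(18.8))
scene ([315, 209, 24, 21, 232], [330.61, 218.44], [23.6, 60.7])
side ([239, 259, 4, 5, 12], [241.0, 261.58], [-26.2, 55.4])
```

View pics/m6.png

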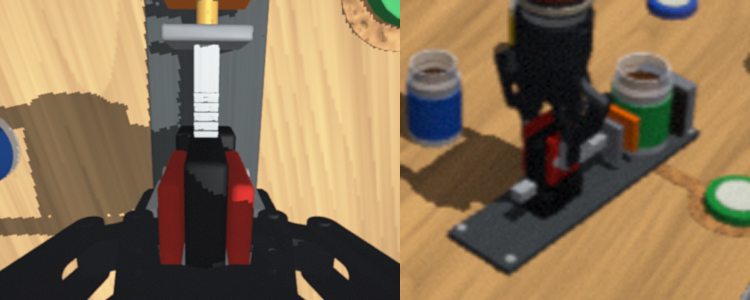

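The jar is gripped upright between the orange pad and the fixed jaw, and the paddles are held squeezed. Handing in.

```bash
python3 -c "
from plant import ticket
print(ticket.job_done())"
```

```text
the job is handed in; nothing more can be done
None
```

I stood the green-sleeved jar in the clamp, pumped until the pad gripped it against the fixed jaw (two strokes past the jar coming to rest, estimated 6–8 N on the glass), and handed the job in at about 16.5 s with the paddles held fully squeezed; no verdict was returned.

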